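# Salt cellar from the back of the condiment tray

## Robot

A 6-joint arm with a two-finger parallel gripper is mounted at the origin on the work surface. World frame = base frame: x ahead of the robot, y to its left, z up, the work surface at z = 0. Lengths are in mm, angles in rad, forces in N, time in s.
With the tool pointing down it reaches from about 275 to 850 mm from the base axis. Payload 19 kg.
Tool frame: the origin (TCP) lies at the very end of the fingers, on their centre line; the grasp point (between the pads) lies 19 mm behind it; z points along the fingers, y is the line along which they close (so a half turn about z gives the same grasp; the last joint's range is limited). The gripper opens to 85 mm and grips with 20 to 120 N. Pads are 22 mm wide; open, the fingers measure 114 mm over their backs; the gripper's body (76 mm by 85 mm) begins 54 mm behind the grasp point. The pads swing forward as they close: fully open they stand 13 mm farther back than shut.
Start: joints at [0.966, 0.15, 1.437, -0, 1.554, -0.134], TCP at [260.818, 512.41, 231.267] pointing down, gripper open.
Joint ranges: [-2.8, 2.8], [-0.68, 2.1], [0.12, 2.68], [-1.39, 4.53], [0.16, 2.79], [-2.81, 2.81]. Speed limits (rad/s): [1.89, 1.89, 2.22, 3.01, 3.01, 3.01].

## Interface

Orientations are given as a unit quaternion [w, x, y, z].
In Python, from cell import robot gives the robot as it stands.
- The arm moves only by the shell command python3 -m crank 'ROWS' [OPENING]. ROWS is a JSON list of rows, 1 to 8 of them, each an object with the fields xyz (a list: dx, dy, dz in mm), rz (a turn about the tool's z in rad); a field left out counts as zero; each row shifts and turns the commanded pose from where the row before left it, along the tool's axes as they then stand; what a row does not reach is not made up. A row lasts 1/12 s, in which the tool goes at most 41.7 mm and 0.125 rad, less where a joint would pass 70% of its speed; a pose out of reach is approached as far as the arm can. OPENING is the finger opening in mm, set as the command begins (- or left out keeps the last). The fingers move at their own pace and stop on an object; the grip force is fixed at half the most. Time passes only in rows, so rows that do not move let the fingers close. It prints the time, the measured TCP pose, the force, the opening and the grip force at its end. Input that does not fit is refused with a message, and nothing moves.
- robot.sense(): the state, without advancing time (a new reading comes with each control period).
- robot.camera(name): name is "side" or "top"; returns a dict with "frame" (420x560x3 uint8, blue, green, red), "depth" (420x560 float32, mm along the optical axis (not along the pixel's ray), 0 where there is no reading), "camera_matrix" (3x3 intrinsics, pixels), "k1" (the pictures are not rectified: a ray, as slopes to the right and down, at radius r is drawn at 1 + k1 r^2 times it, then the intrinsics apply), "R" (3x3) and "t" (3): a world point X has camera coordinates R X + t. Camera axes: x right, y down, z forward; pixel columns grow to the right and rows downward; lengths in mm; the calibration is good to about 2 mm. A picture is of the moment at which its call begins.
- robot.sign_off(): hands the job in; it is judged then, once.
The state is a dict: "time_s": time; "joints": joint angles; "qvel": joint speeds; "tau": joint torques, N m; "ee_pos": TCP position; "orientation": TCP orientation; "wrist_force": force on the tool from outside, world axes, zero at the start; "wrist_torque": the same for the moment, N m; "finger_gap": finger opening in mm; "grip_force": force on a finger pad.
Only numpy, scipy, OpenCV 4.12 (cv2) and the standard library are available. Lean on these libraries where they do the work, as an engineer would, in place of code of your own. Each camera call takes 0.05 s, during which the arm holds its last target. There are 200 camera calls.

## Task

Please get the salt cellar out from behind the pepper mill, the canister and the oil bottle that hem it in on the wooden tray: first stand all three upright on the chopping board, leaving the salt cellar where it is meanwhile, then stand the salt cellar in the middle of the round trivet, and only then put the mill, the canister and the bottle back upright, each on the very place on the tray where it stood at the start. Do not tip any of them over, and leave the mug and the egg cup alone.

Things in the scene. Friction and masses are not known exactly. Their poses are not given: they have to be found in the camera images.
- tray: Fixed low wooden tray, 180 (its x) x 226 (its y) mm, floor 8 mm thick, rim 8 mm wide and 20 mm high. Origin: centre of its underside; z up. Flat 52 mm cork rounds, flush with the floor, mark the places: (20, 0) mm the salt cellar's; (-38, 0), (18, 58) and (18, -58) mm those of the three tall things, in an order that differs at each start (each stands within 4 mm of its round's centre).
- board: Fixed plain light-wood chopping board, 260 (its x) x 140 (its y) x 14 mm, lying flat to one side of the tray. Origin: centre of its underside; its top is 14 mm above the table.
- trivet: Fixed round cork trivet with a dark wooden band, 110 mm diameter, 10 mm thick, flat top, lying on the other side of the tray. Origin: centre of its underside.
- pepper_mill: Loose dark wooden pepper mill, upright, 145 mm tall, about 0.2 kg, stands on the tray. Round: foot 44 mm diameter up to 30 mm high, waist 30 mm diameter from 55 to 92 mm high, head 38 mm diameter from 100 to 132 mm high, small steel knob on top. Origin: centre of its underside; z up its axis.
- canister: Loose square white canister with a light wooden lid, upright, 120 mm tall, about 0.3 kg, stands on the tray. Body 44 x 44 mm up to 98 mm high, lid 46 x 46 mm from 98 to 120 mm, glued on. Origin: centre of its underside; z up, x and y square to its sides.
- oil_bottle: Loose white ceramic oil bottle with a cork, upright, 148 mm tall, about 0.35 kg, stands on the tray. Round: body 47 mm diameter up to 80 mm high, sloping shoulder, straight neck 24 mm diameter from 102 to 142 mm high, then the cork. Origin: centre of its underside; z up its axis.
- salt_cellar: Loose squat round salt cellar of white ceramic with a wooden lid (fixed on) and a tiny wooden knob, 50 mm diameter, straight sided to 43 mm, 51 mm to the top of the knob, about 0.2 kg; stands on the tray, hemmed in by the three tall things. Origin: centre of its underside; z up.
- mug: Loose blue mug, 76 mm diameter, 85 mm tall, standing on the table beyond the tray; a bystander. Origin: centre of its underside.
- egg_cup: Loose white egg cup with a flat closed top, 46 mm diameter, 58 mm tall, standing on the table just beyond the tray; a bystander. Origin: centre of its underside.
There are look-alikes about, which are no part of the job. Several things look just like the trivet: the one meant starts nearest to the robot's base.

How it is judged:
By the outcome, as a careful person would: the job done as asked, in the order asked, and still so for the second after the job is handed in, with the robot touching nothing.
It also fails if it takes over 147 s, if anything falls off the work surface, if the arm or the gripper's body presses on something with over 40 N, if the wrist force passes 120 N, or if a joint passes its speed limit or range.

## Working session

There is one attempt and no reset: what is moved stays moved. The work goes in short steps, Python scripts to look and compute and a shell command to move; the robot and the scene stay as the last step left them, time stands still between calls to the robot, and variables do not carry over. Pictures are saved under pics/ and viewed, at most 14 in all, crops included, and the job is handed in when it is done.

```bash
mkdir -p pics; ls; python3 - <<'E'
from cell import robot
import cv2,numpy as np
s=robot.sense();print({k:np.round(v,3) for k,v in s.items()})
for n in("top","side"):
    c=robot.camera(n);cv2.imwrite(f"pics/{n}0.png",c["frame"]);np.savez(f"{n}0.npz",**c)
    print(n,c["camera_matrix"],c["k1"],c["R"],c["t"])
E
```

```text
pics
{'time_s': np.float64(0.0), 'joints': array([ 0.966,  0.151,  1.438, -0.   ,  1.554, -0.134]), 'qvel': array([ 0.002, -0.001,  0.   , -0.001, -0.   , -0.001]), 'tau': array([ 0.0000e+00, -7.1306e+01, -5.7087e+01, -0.0000e+00,  9.0000e-03,
       -0.0000e+00]), 'ee_pos': array([260.715, 512.249, 230.703]), 'orientation': array([-0.   ,  0.233,  0.972, -0.001]), 'wrist_force': array([ 0.014, -0.216,  0.696]), 'wrist_torque': array([ 0.017,  0.015, -0.027]), 'grip_force': np.float64(0.0), 'finger_gap': np.float64(85.211)}
top [[480.42971624   0.         286.78634513]
 [  0.         480.42971624 209.31027919]
 [  0.           0.           1.        ]] -0.016386086823353685 [[ 0.00622221 -0.99974568 -0.02167621]
 [-0.98158164 -0.00196724 -0.19103303]
 [ 0.1909418   0.02246562 -0.98134424]] [ -11.10147089  607.98850817 1160.58970444]
side [[417.85184313   0.         284.79861853]
 [  0.         417.85184313 217.06446813]
 [  0.           0.           1.        ]] -0.06324015580315567 [[ 0.77217108 -0.63495718 -0.02410837]
 [-0.33267075 -0.37165265 -0.86672053]
 [ 0.54137048  0.67727668 -0.49821111]] [-485.0869297   246.80996858  737.37368534]
```

View pics/top0.png

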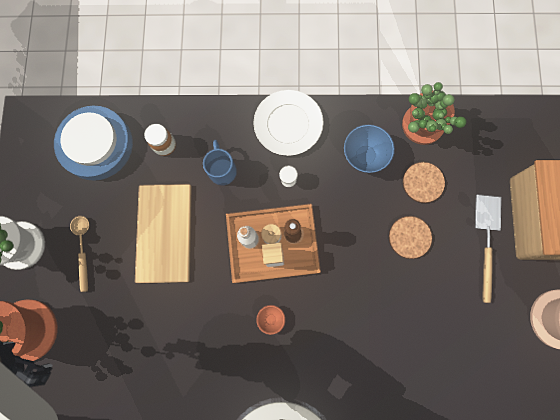

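View pics/side0.png

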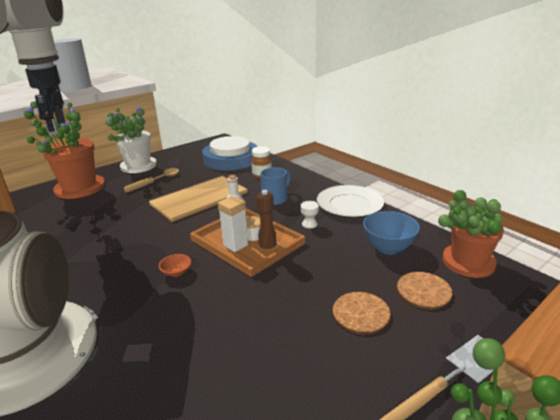

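The top view shows the bottle at (246,235), the mill at (292,230), the canister at (272,254) and the salt cellar at (271,232), all on the tray. The board is at (163,233). The two trivet look-alikes are at (411,237) and (424,182). The side view confirms the layout, with the canister in front.

```bash
cat > h.py <<'E'
import numpy as np,cv2
def cloud(c):
    K,k=c["camera_matrix"],float(c["k1"])
    D=c["depth"];h,w=D.shape
    v,u=np.mgrid[:h,:w].astype(float)
    d=np.stack([(u-K[0,2])/K[0,0],(v-K[1,2])/K[1,1]],-1);p=d.copy()
    for _ in range(8): p=d/(1+k*(p**2).sum(-1,keepdims=True))
    P=np.dstack([p,np.ones((h,w))])*D[...,None]
    W=(P-c["t"])@c["R"]; W[D==0]=np.nan
    return W
def pix(c,X):
    p=c["R"]@np.asarray(X,float)+c["t"];s=p[:2]/p[2];s=s*(1+float(c["k1"])*(s@s))
    return (c["camera_matrix"]@[*s,1])[:2]
def circ(P):
    A=np.c_[2*P,np.ones(len(P))];x=np.linalg.lstsq(A,(P**2).sum(1),rcond=None)[0]
    return x[0],x[1],np.sqrt(x[2]+x[0]**2+x[1]**2)
E
python3 - <<'E'
from h import *
T=np.load("top0.npz");S=np.load("side0.npz")
W=cloud(T);V=cloud(S)
for n,(u,v) in dict(bottle=(247,229),mill=(292,225),can=(272,246),salt=(271,231),board=(163,233),tr1=(411,237),tr2=(424,182),mug=(217,165),egg=(288,174),table=(340,290)).items(): print(n,W[v,u].round(1))
for n,(u,v) in dict(bottle=(233,180),mill=(265,195),can=(232,205),board=(200,198),tr1=(362,312),tr2=(425,290)).items(): print('s',n,V[v,u].round(1))
def rect(r,lo,hi,C,n):
    P=C[r[0]:r[1],r[2]:r[3]].reshape(-1,3);P=P[(P[:,2]>lo)&(P[:,2]<hi)]
    (c,s,a)=cv2.minAreaRect(P[:,:2].astype(np.float32));print(n,len(P),np.round(c,1),np.round(s,1),a,'medz',np.median(P[:,2]).round(1))
rect((175,290,125,200),9,20,W,'board')
rect((195,290,215,330),16,25,W,'tray')
for n,r in dict(tr1=(205,265,380,440),tr2=(155,207,398,450)).items(): rect((*r,),6,14,W,n)
# cluster by height in tray area
for nm,C in(('top',W),('side',V)):
    P=C.reshape(-1,3);P=P[~np.isnan(P[:,0])]
    for z in [(35,60),(60,80),(80,97),(98,114),(114,124),(124,134),(134,150),(150,162)]:
        Q=P[(P[:,2]>z[0])&(P[:,2]<z[1])&(P[:,0]>480)&(P[:,0]<680)&(abs(P[:,1])<160)]
        if len(Q)==0: continue
        from scipy.cluster.hierarchy import fcluster,linkage
        l=fcluster(linkage(Q[:,:2]),8,'distance')
        for i in set(l):
            q=Q[l==i]
            if len(q)>5: print(nm,z,len(q),q.min(0).round(1),q.max(0).round(1),q.mean(0).round(1))
E
```

```text
bottle [543.5  81.9 148.5]
mill [552.7 -23.1 152.3]
can [506.3  24.1 128.7]
salt [553.2  31.1  52.6]
board [552.9 317.4  12.6]
tr1 [ 544.3 -330.1   13.3]
tr2 [ 691.7 -371.2   11.6]
mug [739.7 182.1   7.5]
egg [701.6 -11.1  55. ]
table [ 408.3 -145.8   -3.4]
s bottle [535.6  78.5 148.7]
s mill [549.8 -30.5 144.2]
s can [484.1   7.4 127.2]
s board [548.2 295.9  12.3]
s tr1 [ 542.4 -337.8   11.5]
s tr2 [ 688.  -379.6   11.3]
board 4881 [555.  317.9] [260.5 138.6] 1.180073618888855 medz 13.9
tray 939 [527.8  31. ] [180.5 226.6] 6.998880863189697 medz 19.8
tr1 1247 [ 549.7 -318.9] [159.1 111. ] 64.24021911621094 medz 9.5
tr2 1161 [ 690.5 -367.5] [109.6 134.6] 25.306442260742188 medz 9.5
top (35, 60) 15 [676.8 -18.8  40. ] [679.7  -3.3  59.2] [678.8 -10.3  50.5]
top (35, 60) 25 [514.9  67.4  35.2] [544.7 101.2  58. ] [523.8  79.2  46.3]
top (35, 60) 303 [522.6   8.4  35.6] [571.7  56.7  58.8] [546.9  32.4  50.5]
top (35, 60) 75 [530.  -42.3  35.2] [557.5  -1.3  59.2] [538.7 -23.3  47.4]
top (60, 80) 10 [536.3 -37.1  60.9] [544.4 -14.6  73.9] [538.7 -25.7  64.7]
top (60, 80) 23 [514.5  67.6
[... 1845 characters left out ...]
24) 44 [480.   -2.7 114.2] [513.4   3.7 123.6] [497.2   0.7 119.2]
side (114, 124) 60 [531.8 -45.1 114.3] [560.8 -16.9 123.9] [542.  -36.3 118.8]
side (124, 134) 37 [525.5  75.2 124.1] [546.9  91.7 134. ] [533.8  81.3 129. ]
side (124, 134) 63 [531.4 -44.9 124.1] [562.1 -19.  133.9] [542.8 -36.7 128.9]
side (124, 134) 140 [480.5  -1.7 124.2] [514.8  46.9 129.2] [496.4  19.4 127.1]
side (134, 150) 66 [524.3  73.6 134.7] [546.2  94.  150. ] [533.6  81.5 143.2]
side (134, 150) 129 [532.5 -45.1 134. ] [566.4 -12.9 149.5] [545.9 -32.9 141.4]
side (150, 162) 28 [528.9  79.2 150.5] [543.6  96.9 156. ] [536.   86.2 154.2]
side (150, 162) 18 [543.6 -31.9 150.1] [556.5 -20.4 153.1] [550.  -27.2 151.5]
```

```bash
python3 - <<'E'
import cv2
a=cv2.imread("pics/top0.png")[195:295,210:335];b=cv2.imread("pics/side0.png")[165:275,185:310]
cv2.imwrite("pics/c1.png",cv2.hconcat([cv2.resize(a,(395,350),interpolation=2),cv2.resize(b,(395,350),interpolation=2)]))
E
```

```text
(no output)
```

View pics/c1.png

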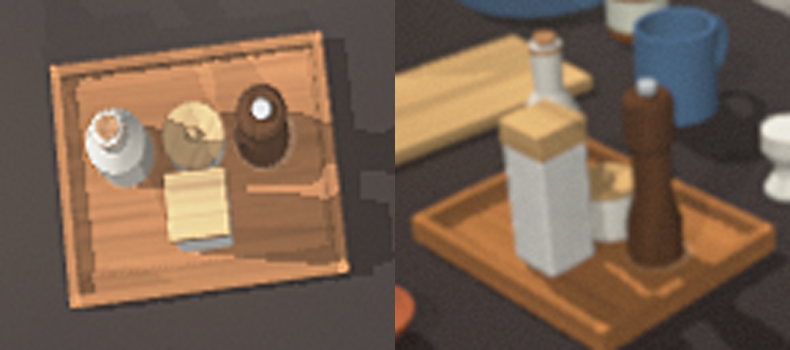

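The enlarged crops show the mill, canister and bottle upright on their rounds around the salt cellar. The canister looks roughly aligned with the tray. Next I'll refine the centres.

```bash
python3 - <<'E'
from h import *
from scipy.optimize import least_squares
T=np.load("top0.npz");S=np.load("side0.npz")
A={}
for n,c in(('top',T),('side',S)):
    P=cloud(c).reshape(-1,3);A[n]=P[~np.isnan(P[:,0])]
def sel(P,x,y,R,lo,hi): return P[(np.hypot(P[:,0]-x,P[:,1]-y)<R)&(P[:,2]>lo)&(P[:,2]<hi)]
def fit(n,x,y,r,lo,hi,R):
    for k,P in list(A.items())+[('both',np.vstack(list(A.values())))]:
        Q=sel(P,x,y,R,lo,hi)
        if len(Q)<8: continue
        f=lambda p:np.hypot(Q[:,0]-p[0],Q[:,1]-p[1])-r
        s=least_squares(f,[x,y],loss='soft_l1');print(n,k,len(Q),s.x.round(1),'res',np.abs(f(s.x)).mean().round(2))
fit('millhead',552,-25,19,110,137,30);fit('millwaist',552,-25,15,65,98,30);fit('millfoot',552,-25,22,14,36,28)
fit('neck',538,89,12,112,148,22);fit('botbody',538,89,23.5,20,84,30)
fit('salt',547,33,25,20,46,32)
for k,P in A.items():
    Q=sel(P,497,25,40,125.5,132);print('can lid',k,[np.round(v,1) for v in cv2.minAreaRect(Q[:,:2].astype(np.float32))],np.median(Q[:,2]).round(1))
    for n,x,y,R,lo,hi in(('knob',551,-24,6,150,160),('cork',538,89,8,150,160),('salttop',547,33,20,48,56)):
        Q=sel(P,x,y,R,lo,hi);print(k,n,np.percentile(Q[:,2],[50,95]).round(1),Q.mean(0).round(1) if len(Q) else '')
    for x,y in((545,-327),(690,-370)):
        Q=sel(P,x,y,75,5.5,14);(c,r)=cv2.minEnclosingCircle(Q[:,:2].astype(np.float32))
        print(k,'trivet med',np.median(Q,0).round(1),'mean',Q.mean(0).round(1),len(Q),np.percentile(Q[:,:2],[1,99],axis=0).round(1).tolist())
    Q=sel(P,555,318,160,9,19);print(k,'board',[np.round(v,1) for v in cv2.minAreaRect(Q[:,:2].astype(np.float32))],np.median(Q[:,2]).round(1))
    Q=sel(P,465,30,20,2,14);print(k,'trayfloor',np.median(Q[:,2]).round(1))
    Q=sel(P,400,-150,30,-9,9);print(k,'table',np.median(Q[:,2]).round(1))
# tray edges from colour in top frame
f=T["frame"];hsv=cv2.cvtColor(f,cv2.COLOR_BGR2HSV)
for n,c in(('top',T),('side',S)):
  W=cloud(c);hsv=cv2.cvtColor(c["frame"],cv2.COLOR_BGR2HSV)
  for nm,(u,v) in(('tr1',pix(c,[545,-327,10])),('tr2',pix(c,[690,-370,10]))):
    m=((hsv[...,0]<22)&(hsv[...,1]>70)&(hsv[...,2]>70)).astype(np.uint8)
    nl,l,st,ce=cv2.connectedComponentsWithStats(m);i=l[int(v),int(u)];X=W[(l==i)]
    print(n,nm,i,st[i] if i else '',np.nanmean(X,0).round(1) if i else '')
E
```

```text
millhead top 28 [551.4 -22.9] res 0.3
millhead side 166 [551.7 -24.5] res 0.96
millhead both 194 [551.5 -24.3] res 0.96
millwaist side 154 [551.5 -24.6] res 0.92
millwaist both 157 [551.5 -24.6] res 0.91
millfoot top 20 [551.5 -22.9] res 0.24
millfoot side 146 [551.6 -24.9] res 0.89
millfoot both 166 [551.6 -24.8] res 0.89
neck top 41 [538.4  90.6] res 0.7
neck side 134 [538.4  89.2] res 1.03
neck both 175 [538.5  89.5] res 1.01
botbody top 66 [538.3  91. ] res 0.24
botbody both 66 [538.3  91. ] res 0.24
salt top 29 [548.2  32.6] res 2.52
salt side 107 [548.3  30.9] res 1.18
salt both 136 [548.1  31.2] res 1.57
can lid top [array([490.2,  24.6]), array([45.8, 45.5]), np.float64(6.1)] 128.1
top knob [153.  156.4] [550.7 -23.8 153.7]
top cork [155.  157.9] [538.   88.5 155. ]
top salttop [51.1 54.7] [546.7  32.9  51.2]
top trivet med [ 544.6 -329.     9.4] mean [ 544.4 -328.7    9.4] 1291 [[492.7, -380.3], [597.2, -276.7]]
top trivet med [ 691.8 -370.4    9.3] mean [ 692.  -370.5    9.4] 1205 [[640.8, -422.4], [744.8, -318.3]]
top board [array([554.8, 342.4]), array([260.6, 188. ]), np.float64(1.0)] 13.8
top trayfloor 8.5
top table -0.4
can lid side [array([490. ,  21.7]), array([45.9, 47.7]), np.float64(6.3)] 127.2
side knob [152. 153.] [551.3 -24.7 151.9]
side cork [155.5 156. ] [537.8  86.8 155.1]
side salttop [50.2 54.4] [548.   29.9  50.6]
side trivet med [ 542.8 -335.2   10.1] mean [ 543.4 -334.6   10. ] 1851 [[493.3, -384.9], [597.2, -280.8]]
side trivet med [ 689.8 -376.5    9.8] mean [ 690.4 -375.9    9.7] 1508 [[640.2, -426.5], [745.3, -322.6]]
side board [array([553.3, 314.6]), array([260.1, 143.2]), np.float64(1.7)] 12.7
side trayfloor 7.5
side table 0.6
top tr1 17 [ 389  216   43   43 1467] [ 545.2 -328.7    9. ]
top tr2 12 [ 403  162   42   41 1368] [ 692.5 -370.5    9. ]
side tr1 33 [ 332  291   59   44 2005] [ 543.5 -334.4    9.4]
side tr2 30 [ 396  271   57   39 1683] [ 690.8 -375.6    8.9]
```

```bash
cat > to.py <<'E'
import sys,numpy as np
from scipy.spatial.transform import Rotation as R
from cell import robot
s=robot.sense();q=s["orientation"];M=R.from_quat([q[1],q[2],q[3],q[0]]).as_matrix()
print("pos",s["ee_pos"].round(1),"yaw_y",round(np.degrees(np.arctan2(M[1,1],M[0,1])),2),"z",M[:,2].round(4),"t",round(float(s["time_s"]),2),"gap",round(float(s["finger_gap"]),1),"F",s["wrist_force"].round(1))
for a in sys.argv[1:]:
    print(a,"->",(M.T@(np.array(eval(a),float)-s["ee_pos"])).round(1))
E
python3 -m crank '[{"rz":-0.116}, {"rz":-0.116}, {"rz":-0.116}, {"rz":-0.116}, {"rz":-0.116}, {}]' 70; python3 to.py 538.4,90,231
```

```text
time_s: 0.6
ee_pos: [260.8, 512.3, 230.9]
orientation: [-0.0, -0.058, 0.998, -0.0]
wrist_force: [-0.5, 1.4, -0.1]
finger_gap: 69.8
grip_force: 0.0
pos [260.8 512.3 230.9] yaw_y 96.61 z [-4.e-04 -7.e-04 -1.e+00] t 0.6 gap 69.8 F [-0.5  1.4 -0.1]
538.4,90,231 -> [-2.272e+02 -4.515e+02  1.000e-01]
```

```bash
python3 -m crank '[{"xyz":[-8, -16, 0]}, {"xyz":[-16, -32, 0]}, {"xyz":[-16, -32, 0]}, {"xyz":[-16, -32, 0]}, {"xyz":[-16, -32, 0]}, {"xyz":[-16, -32, 0]}, {"xyz":[-16, -32, 0]}, {"xyz":[-16, -32, 0]}]' | tail -1; python3 -m crank '[{"xyz":[-16, -32, 0]}, {"xyz":[-16, -32, 0]}, {"xyz":[-16, -32, 0]}, {"xyz":[-16, -32, 0]}, {"xyz":[-16, -32, 0]}, {"xyz":[-16, -32, 0]}, {"xyz":[-16, -32, 0]}, {}]' | tail -1;  python3 to.py 538.4,90,231 538.4,90,112
```

```text
grip_force: 0.0
grip_force: 0.0
pos [544.2  71.8 230.5] yaw_y 95.78 z [-6.0e-04 -1.5e-03 -1.0e+00] t 1.93 gap 70.1 F [ 0.7  0.7 -0.2]
538.4,90,231 -> [ 4.  18.7 -0.5]
538.4,90,112 -> [  3.9  18.9 118.5]
```

```bash
python3 -m crank '[{"xyz":[4, 18.5, 0], "rz":-0.01}, {}, {}]' | tail -1; python3 to.py 538.4,90,112; python3 - <<'E'
from cell import robot
from h import *
ims=[]
for n in("top","side"):
    c=robot.camera(n);np.savez(f"{n}1.npz",**c);u,v=pix(c,[538,90,200]).astype(int);ims.append(cv2.resize(c["frame"][v-60:v+60,u-60:u+60],(390,390),interpolation=2))
cv2.imwrite("pics/c2.png",cv2.hconcat(ims))
E
```

```text
grip_force: 0.0
pos [535.8  94.7 231.1] yaw_y 96.68 z [-4.e-04 -1.e-04 -1.e+00] t 2.18 gap 69.8 F [ 0.   0.6 -0.6]
538.4,90,112 -> [ -2.   -5.  119.1]
```

View pics/c2.png

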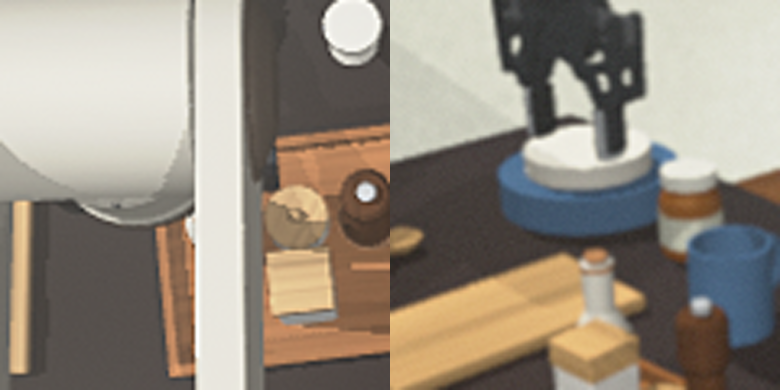

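The top view is blocked by the arm. In the side view the open fingers are above the bottle, with its cork at about (597,258) in the crop, and the way down is clear. I'll correct the offset and descend.

```bash
python3 -m crank '[{"xyz":[-2, -5, 0]}, {"xyz":[0, 0, 20]}, {"xyz":[0, 0, 30]}, {"xyz":[0, 0, 30]}, {"xyz":[0, 0, 25]}, {"xyz":[0, 0, 14]}, {}, {}]' | tail -1; python3 to.py 538.4,90,112; python3 - <<'E'
from cell import robot
from h import *
c=robot.camera("side");np.savez("side2.npz",**c);u,v=pix(c,[538,90,140]).astype(int)
cv2.imwrite("pics/c3.png",cv2.resize(c["frame"][v-50:v+50,u-50:u+50],(500,500),interpolation=2))
P=cloud(c).reshape(-1,3);P=P[(P[:,2]>114)&(P[:,2]<150)&(np.hypot(P[:,0]-538,P[:,1]-90)<70)]
d=np.array([-np.sin(np.radians(6.6)),np.cos(np.radians(6.6))]);e=np.array([d[1],-d[0]])
s=robot.sense()["ee_pos"];a=(P[:,:2]-s[:2])@d;b=(P[:,:2]-s[:2])@e
print(np.histogram(a,bins=range(-66,70,4)));
for lo,hi in((-60,-30),(-16,16),(30,60)):
    m=(a>lo)&(a<hi);print(m.sum(),a[m].min() if m.any() else 0,a[m].max()if m.any() else 0,b[m].min()if m.any() else 0,b[m].max()if m.any() else 0)
E
```

```text
grip_force: 0.0
pos [538.6  89.3 112.3] yaw_y 96.79 z [-9.e-04 -2.e-04 -1.e+00] t 2.95 gap 70.0 F [ 0.5  0.  -0.1]
538.4,90,112 -> [0.2 0.7 0.3]
(array([ 0,  1,  4,  4, 49, 28, 27, 11,  0,  0,  0,  0,  2, 59, 32, 26, 11,
        8,  1,  0,  0,  0,  0,  1, 12, 69, 11,  2,  2,  1,  0,  0,  0]), array([-66, -62, -58, -54, -50, -46, -42, -38, -34, -30, -26, -22, -18,
       -14, -10,  -6,  -2,   2,   6,  10,  14,  18,  22,  26,  30,  34,
        38,  42,  46,  50,  54,  58,  62,  66]))
124 -58.29082084594584 -34.09464271924445 -54.327540791257675 6.631503440810809
139 -14.575399804882082 6.603793046267609 -15.390068463560802 9.062715217089108
97 32.46343715338511 51.4742195521313 -13.26508737787923 9.651491935926186
```

View pics/c3.png

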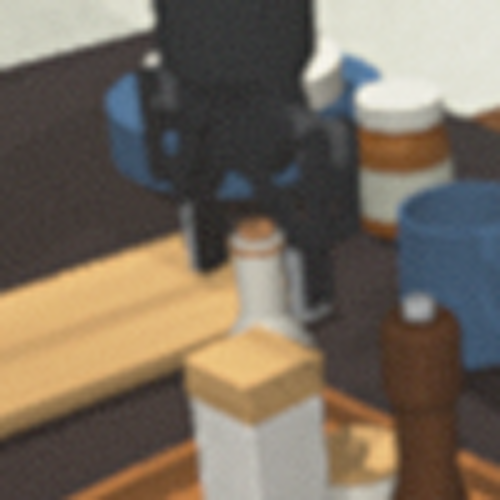

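The neck is centred between the fingers, which are at about (205,240) and (312,270) in the crop. Closing.

```bash
python3 -m crank '[{"xyz":[0, 0.6, 0]}, {}, {}, {}, {}, {}, {}, {}]' 0; python3 to.py
```

```text
time_s: 3.67
ee_pos: [539.0, 90.0, 113.1]
orientation: [0.001, -0.06, 0.998, -0.0]
wrist_force: [-0.5, -3.1, 6.2]
finger_gap: 22.6
grip_force: 59.1
pos [539.   90.  113.1] yaw_y 96.83 z [ 1.4e-03 -7.0e-04 -1.0e+00] t 3.67 gap 22.6 F [-0.5 -3.1  6.2]
```

```bash
python3 -m crank '[{"xyz":[0, 0, -8]}, {"xyz":[0, 0, -20]}, {"xyz":[0, 0, -30]}, {"xyz":[0, 0, -12]}, {}]' | tail -1; python3 to.py 555,318,185
```

```text
grip_force: 59.4
pos [539.6  90.4 185.3] yaw_y 96.84 z [ 4.6e-03  2.0e-04 -1.0e+00] t 4.08 gap 23.0 F [ 0.2 -0.6 -3.9]
555,318,185 -> [-42.3 224.1   0.4]
```

```bash
python3 -m crank '[{"xyz":[-3, 14, 0]}, {"xyz":[-5.5, 30, 0]}, {"xyz":[-5.5, 30, 0]}, {"xyz":[-5.5, 30, 0]}, {"xyz":[-5.5, 30, 0]}, {"xyz":[-5.5, 30, 0]}, {"xyz":[-5.5, 30, 0]}, {"xyz":[-5.5, 28, 0]}]' | tail -1;python3 -m crank '[{}, {}, {}, {}]'|tail -1; python3 to.py 555,318,119.5
```

```text
grip_force: 59.5
grip_force: 59.9
pos [553.2 314.7 181.5] yaw_y 96.79 z [-9.e-04 -7.e-04 -1.e+00] t 5.08 gap 22.5 F [ 0.3 -0.6 -4.8]
555,318,119.5 -> [-2.2  3.1 62. ]
```

```bash
python3 -m crank '[{"xyz":[-2, 3, 8]}, {"xyz":[0, 0, 20]}, {"xyz":[0, 0, 20]}, {"xyz":[0, 0, 8]}, {"xyz":[0, 0, 3]}, {}, {}]' | tail -1; python3 to.py 555,318,119.1;  python3 -m crank '[{"xyz":[0, 0, 2]}, {}, {}]'|tail -1; python3 to.py 555,318,119.1
```

```text
grip_force: 60.0
pos [555.4 318.8 124.2] yaw_y 96.81 z [ 1.e-03  3.e-04 -1.e+00] t 5.67 gap 22.7 F [ 0.4 -0.5 -2.5]
555,318,119.1 -> [ 0.5 -0.8  5.1]
grip_force: 60.0
pos [555.1 318.9 121.8] yaw_y 96.83 z [ 6.e-04  2.e-04 -1.e+00] t 5.92 gap 22.9 F [ 0.1 -0.1 -4.1]
555,318,119.1 -> [ 0.2 -0.9  2.7]
```

```bash
python3 -m crank '[{"xyz":[0, 0, 2]}, {}, {}]'|tail -1; python3 to.py 555,318,119.1;  python3 -m crank '[{"xyz":[0, 0, 1]}, {}, {}]'|tail -1; python3 to.py 555,318,119.1
```

```text
grip_force: 60.1
pos [554.9 318.9 119.3] yaw_y 96.83 z [-1.e-04 -1.e-04 -1.e+00] t 6.17 gap 22.9 F [-0.3  0.4 -4. ]
555,318,119.1 -> [ 0.  -0.9  0.2]
grip_force: 60.9
pos [555.2 318.9 119.1] yaw_y 96.83 z [ 1.e-03  3.e-04 -1.e+00] t 6.42 gap 22.5 F [-1.5 -0.2  5.9]
555,318,119.1 -> [ 0.3 -0.9  0. ]
```

```bash
python3 -m crank '[{}, {}, {}, {}]' 66|tail -2; python3 -m crank '[{"xyz":[0, 0, -10]}, {"xyz":[0, 0, -30]}, {"xyz":[0, 0, -36]}, {"xyz":[0, 0, -30]}, {"xyz":[0, 0, -10]}, {}]' |tail -1; python3 to.py 551.5,-23.8,230
```

```text
finger_gap: 66.0
grip_force: 0.0
grip_force: 0.0
pos [555.8 319.2 238.4] yaw_y 96.83 z [ 0.0051  0.0021 -1.    ] t 7.25 gap 66.0 F [ 0.5 -0.8  0.2]
551.5,-23.8,230 -> [  45.1 -340.1    7.7]
```

```bash
python3 -m crank '[{"xyz":[2, -17, 1]}, {"xyz":[4, -32, 1]}, {"xyz":[4, -32, 1]}, {"xyz":[4, -32, 1]}, {"xyz":[4, -32, 1]}, {"xyz":[4, -32, 1]}, {"xyz":[4, -32, 1]}, {"xyz":[4, -32, 1]}]' |tail -1;  python3 -m crank '[{"xyz":[5, -32, 0]}, {"xyz":[5, -32, 0]}, {"xyz":[4, -25, 0]}, {"xyz":[1, -7, 0]}, {}, {}, {}]' |tail -1; python3 to.py 551.5,-23.8,105
```

```text
grip_force: 0.0
grip_force: 0.0
pos [550.3 -20.1 226. ] yaw_y 96.87 z [-5.e-04  3.e-04 -1.e+00] t 8.5 gap 66.1 F [-0.5 -0.   0.4]
551.5,-23.8,105 -> [ -0.8  -3.9 121. ]
```

```bash
python3 -m crank '[{"xyz":[-1, -4, 10]}, {"xyz":[0, 0, 25]}, {"xyz":[0, 0, 30]}, {"xyz":[0, 0, 30]}, {"xyz":[0, 0, 20]}, {"xyz":[0, 0, 6]}, {}, {}]' |tail -1; python3 to.py 551.5,-23.8,105;python3 - <<'E'
from cell import robot
from h import *
c=robot.camera("side");u,v=pix(c,[551,-24,140]).astype(int)
a=cv2.resize(c["frame"][v-50:v+50,u-50:u+50],(400,400),interpolation=2)
u,v=pix(c,[555,318,60]).astype(int);b=cv2.resize(c["frame"][v-50:v+50,u-50:u+50],(400,400),interpolation=2)
cv2.imwrite("pics/c4.png",cv2.hconcat([a,b]))
E
```

```text
grip_force: 0.0
pos [552.2 -24.7 106. ] yaw_y 96.87 z [ 5.e-04 -2.e-04 -1.e+00] t 9.17 gap 65.9 F [-0.5 -0.8 -0.3]
551.5,-23.8,105 -> [0.6 0.9 1. ]
```

View pics/c4.png

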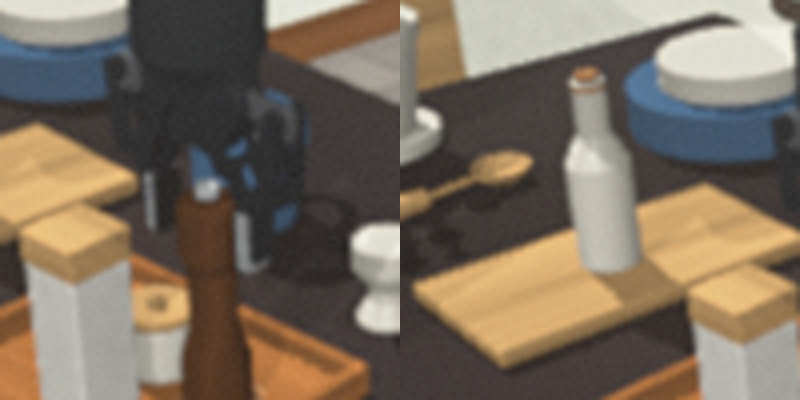

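The bottle stands upright in the middle of the board. The mill head, at about (205,215) in the left crop, is centred between the fingers. Gripping the mill.

```bash
python3 -m crank '[{"xyz":[0.5, 0.9, 1]}, {}, {}, {}, {}, {}, {}, {}]' 0|tail -2; python3 to.py; python3 -m crank '[{"xyz":[0, 0, -8]}, {"xyz":[0, 0, -20]}, {"xyz":[0, 0, -30]}, {"xyz":[0, 0, -30]}, {"xyz":[0, 0, -12]}, {}, {}]'|tail -1;python3 to.py 635,318,190
```

```text
finger_gap: 36.4
grip_force: 60.2
pos [551.8 -24.3 105.5] yaw_y 96.82 z [ 1.8e-03 -4.0e-04 -1.0e+00] t 9.88 gap 36.4 F [-0.3  0.1  6.6]
grip_force: 60.5
pos [551.1 -24.1 203.9] yaw_y 96.83 z [ 1.e-04 -1.e-04 -1.e+00] t 10.47 gap 36.6 F [-1.1  0.2 -2.3]
635,318,190 -> [-124.   329.7   13.9]
```

```bash
python3 -m crank '[{"xyz":[-5, 14, 0]}, {"xyz":[-10, 27, 0]}, {"xyz":[-10, 27, 0]}, {"xyz":[-10, 27, 0]}, {"xyz":[-10, 27, 0]}, {"xyz":[-10, 27, 0]}, {"xyz":[-10, 27, 0]}, {"xyz":[-10, 27, 0]}]' |tail -1;  python3 -m crank '[{"xyz":[-10, 27, 0]}, {"xyz":[-10, 27, 0]}, {"xyz":[-10, 27, 0]}, {"xyz":[-10, 27, 0]}, {"xyz":[-7, 19, 0]}, {}, {}, {}]' |tail -1; python3 to.py 635,318,111.5
```

```text
grip_force: 60.6
grip_force: 60.7
pos [632.7 317.5 202.3] yaw_y 96.83 z [-0.0025 -0.0013 -1.    ] t 11.8 gap 36.5 F [-0.3 -1.  -2.5]
635,318,111.5 -> [-2.6  0.3 90.8]
```

```bash
python3 -m crank '[{"xyz":[-2.5, 0, 10]}, {"xyz":[0, 0, 25]}, {"xyz":[0, 0, 28]}, {"xyz":[0, 0, 18]}, {"xyz":[0, 0, 5]}, {}, {}]' |tail -1; python3 to.py 635,318,111.5;  python3 -m crank '[{"xyz":[0, 0, 2]}, {}, {}]' |tail -1; python3 to.py 635,318,111.5
```

```text
grip_force: 60.8
pos [636.  318.  119.1] yaw_y 96.8 z [ 7.e-04  2.e-04 -1.e+00] t 12.38 gap 36.3 F [-0.4  0.4 -2.4]
635,318,111.5 -> [1.  0.2 7.6]
grip_force: 60.8
pos [635.9 318.4 117.2] yaw_y 96.83 z [ 1.2e-03  4.0e-04 -1.0e+00] t 12.63 gap 36.4 F [-0.7 -0.1 -2.9]
635,318,111.5 -> [ 0.9 -0.3  5.7]
```

```bash
python3 -m crank '[{"xyz":[0, 0, 3]}, {}, {}]' |tail -1; python3 to.py 635,318,111.5;  python3 -m crank '[{"xyz":[0, 0, 2]}, {}, {}]' |tail -1; python3 to.py 635,318,111.5;python3 -m crank '[{"xyz":[0, 0, 1]}, {}, {}]' |tail -1; python3 to.py 635,318,111.5
```

```text
grip_force: 60.8
pos [635.5 318.4 113.1] yaw_y 96.83 z [-2.e-04 -1.e-04 -1.e+00] t 12.88 gap 36.5 F [ 0.9 -0.3 -2.3]
635,318,111.5 -> [ 0.6 -0.3  1.6]
grip_force: 61.0
pos [635.7 318.4 111.5] yaw_y 96.83 z [ 4.e-04  1.e-04 -1.e+00] t 13.13 gap 36.5 F [-0.1 -0.8  1.2]
635,318,111.5 -> [ 0.8 -0.3  0. ]
grip_force: 61.9
pos [636.  318.4 111.5] yaw_y 96.83 z [ 1.6e-03  4.0e-04 -1.0e+00] t 13.38 gap 36.5 F [-1.6 -1.2 10.5]
635,318,111.5 -> [ 1.1 -0.3 -0. ]
```

```bash
python3 -m crank '[{}, {}, {}, {}]' 72|tail -2; python3 -m crank '[{"xyz":[0, 0, -10]}, {"xyz":[0, 0, -30]}, {"xyz":[0, 0, -36]}, {"xyz":[0, 0, -30]}, {"xyz":[0, 0, -10]}, {}]' |tail -1; python3 to.py 490.1,23.2,230
```

```text
finger_gap: 71.8
grip_force: 0.0
grip_force: 0.0
pos [636.4 318.7 230.7] yaw_y 96.83 z [ 0.0052  0.0019 -1.    ] t 14.22 gap 72.1 F [-0.5  0.9  0. ]
490.1,23.2,230 -> [ 180.4 -276.    -0.6]
```

```bash
python3 -m crank '[{"xyz":[9, -14, 0]}, {"xyz":[18, -27, 0]}, {"xyz":[18, -27, 0]}, {"xyz":[18, -27, 0]}, {"xyz":[18, -27, 0]}, {"xyz":[18, -27, 0]}, {"xyz":[18, -27, 0]}, {"xyz":[18, -27, 0]}]' |tail -1;  python3 -m crank '[{"xyz":[18, -27, 0]}, {"xyz":[18, -27, 0]}, {"xyz":[9, -18, 0]}, {}, {}, {}]' |tail -1; python3 to.py 490.1,23.2,97
```

```text
grip_force: 0.0
grip_force: 0.0
pos [489.6  24.2 226. ] yaw_y 96.81 z [-5.e-04  2.e-04 -1.e+00] t 15.38 gap 72.0 F [ 0.8 -0.6 -1.1]
490.1,23.2,97 -> [ -0.5  -1.1 129. ]
```

```bash
python3 -m crank '[{"xyz":[-0.5, -1, 10]}, {"xyz":[0, 0, 25]}, {"xyz":[0, 0, 30]}, {"xyz":[0, 0, 30]}, {"xyz":[0, 0, 20]}, {"xyz":[0, 0, 13]}, {}, {}]' |tail -1; python3 to.py 490.1,23.2,97;python3 - <<'E'
from cell import robot
from h import *
c=robot.camera("side");u,v=pix(c,[490,23,125]).astype(int)
a=cv2.resize(c["frame"][v-50:v+50,u-50:u+50],(400,400),interpolation=2)
u,v=pix(c,[585,318,60]).astype(int);b=cv2.resize(c["frame"][v-50:v+50,u-50:u+50],(400,400),interpolation=2)
cv2.imwrite("pics/c5.png",cv2.hconcat([a,b]))
E
```

```text
grip_force: 0.0
pos [489.9  23.6  97.5] yaw_y 96.88 z [-1.8e-03  2.0e-04 -1.0e+00] t 16.05 gap 72.2 F [0.7 0.4 1.5]
490.1,23.2,97 -> [-0.1 -0.4  0.5]
```

View pics/c5.png

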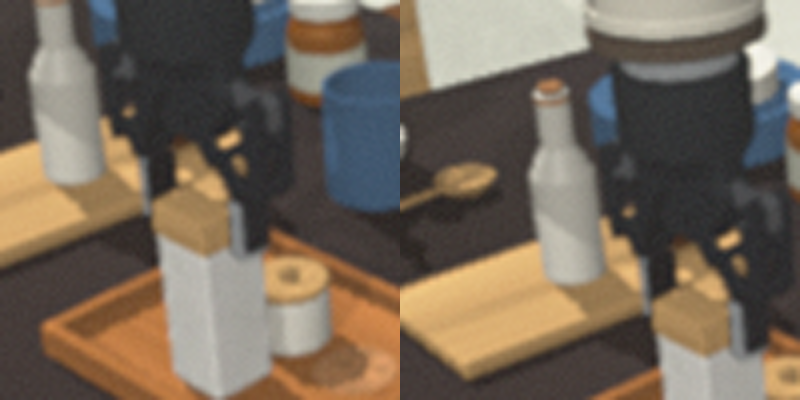

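The lid, at about (195,220), is between the fingers and the cork rounds are showing. The mill is hidden behind the gripper. Gripping the canister.

```bash
python3 -m crank '[{"xyz":[0, 0, 0.5]}, {}, {}, {}, {}, {}, {}]' 0|tail -2; python3 to.py; python3 -m crank '[{"xyz":[0, 0, -8]}, {"xyz":[0, 0, -20]}, {"xyz":[0, 0, -30]}, {"xyz":[0, 0, -12]}, {}, {}]'|tail -1;python3 to.py 475,318,170
```

```text
finger_gap: 44.9
grip_force: 62.3
pos [490.8  22.9  98.9] yaw_y 96.83 z [ 1.9e-03 -2.0e-04 -1.0e+00] t 16.68 gap 44.9 F [ 0.5 -0.1  6.1]
grip_force: 62.3
pos [490.2  22.9 167.7] yaw_y 96.83 z [ 7.e-04 -2.e-04 -1.e+00] t 17.18 gap 45.2 F [-0.1  0.9 -3.5]
475,318,170 -> [-20.  294.8  -2.4]
```

```bash
python3 -m crank '[{"xyz":[-1, 14, 0]}, {"xyz":[-2, 30, 0]}, {"xyz":[-2, 30, 0]}, {"xyz":[-2, 30, 0]}, {"xyz":[-2, 30, 0]}, {"xyz":[-2, 30, 0]}, {"xyz":[-2, 30, 0]}, {"xyz":[-2, 30, 0]}]' |tail -1;  python3 -m crank '[{"xyz":[-2, 30, 0]}, {"xyz":[-2, 27, 0]}, {"xyz":[-1, 14, 0]}, {}, {}, {}]' |tail -1; python3 to.py 475,318,104.9
```

```text
grip_force: 62.4
grip_force: 62.6
pos [474.8 317.4 166.8] yaw_y 96.81 z [-0.0013 -0.001  -1.    ] t 18.35 gap 45.1 F [ 0.1  0.9 -3.2]
475,318,104.9 -> [-0.4  0.6 61.9]
```

```bash
python3 -m crank '[{"xyz":[0, 0, 8]}, {"xyz":[0, 0, 20]}, {"xyz":[0, 0, 20]}, {"xyz":[0, 0, 8]}, {"xyz":[0, 0, 3]}, {}, {}]' |tail -1; python3 to.py 475,318,104.9;  python3 -m crank '[{"xyz":[0, 0, 2]}, {}, {}]' |tail -1; python3 to.py 475,318,104.9
```

```text
grip_force: 62.4
pos [475.4 318.1 109.6] yaw_y 96.81 z [ 8.e-04  3.e-04 -1.e+00] t 18.93 gap 45.2 F [-0.4  0.3 -2.6]
475,318,104.9 -> [ 0.4 -0.1  4.7]
grip_force: 62.4
pos [475.1 318.3 107.2] yaw_y 96.83 z [ 5.e-04  2.e-04 -1.e+00] t 19.18 gap 45.0 F [-0.4  0.7 -1.9]
475,318,104.9 -> [ 0.1 -0.3  2.3]
```

```bash
python3 -m crank '[{"xyz":[0, 0, 2]}, {}, {}]' |tail -1; python3 to.py;  python3 -m crank '[{"xyz":[0, 0, 1]}, {}, {}]' |tail -1; python3 to.py
```

```text
grip_force: 62.7
pos [475.  318.3 104.9] yaw_y 96.83 z [ 2.e-04  1.e-04 -1.e+00] t 19.43 gap 45.4 F [ 0.8  0.4 -1.1]
grip_force: 64.4
pos [475.3 318.4 104.9] yaw_y 96.83 z [ 1.2e-03  4.0e-04 -1.0e+00] t 19.68 gap 45.0 F [-2.9 -2.5 10.6]
```

Down. Releasing, rising, and moving the arm aside so I can look at everything.

```bash
python3 -m crank '[{}, {}, {}, {}]' 78|tail -2; python3 -m crank '[{"xyz":[0, 0, -10]}, {"xyz":[0, 0, -30]}, {"xyz":[0, 0, -36]}, {"xyz":[0, 0, -30]}, {"xyz":[0, 0, -10]}, {}]' |tail -1; python3 -m crank '[{"xyz":[15, -15, 0]}, {"xyz":[20, -25, 0]}, {"xyz":[20, -25, 0]}, {"xyz":[20, -25, 0]}, {"xyz":[20, -25, 0]}, {"xyz":[20, -25, 0]}, {"xyz":[10, -20, 0]}, {}]' |tail -1; python3 to.py; python3 - <<'E'
from cell import robot
from h import *
ims=[]
for n in("top","side"):
    c=robot.camera(n);np.savez(f"{n}3.npz",**c);ims.append(cv2.resize(c["frame"],(400,300),interpolation=3))
cv2.imwrite("pics/c6.png",cv2.hconcat(ims))
E
```

```text
finger_gap: 77.7
grip_force: 0.0
grip_force: 0.0
grip_force: 0.0
pos [368.3 142.  219.4] yaw_y 96.74 z [-3.e-04 -9.e-04 -1.e+00] t 21.18 gap 77.9 F [0.  0.2 0.8]
```

View pics/c6.png

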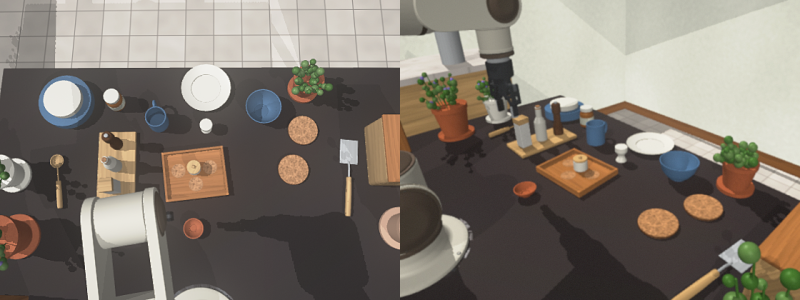

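All three stand upright on the board. The salt cellar is alone on the tray at (194,168) in the left half, and the rounds are visible. Next I'll check each camera against the known placements and measure the salt cellar.

```bash
python3 - <<'E'
from h import *
from scipy.optimize import least_squares
for k in("top","side"):
    c=np.load(k+"3.npz");P=cloud(c).reshape(-1,3);P=P[~np.isnan(P[:,0])]
    def fit(n,x,y,r,lo,hi,R):
        Q=P[(np.hypot(P[:,0]-x,P[:,1]-y)<R)&(P[:,2]>lo)&(P[:,2]<hi)]
        if len(Q)<8: return
        f=lambda p:np.hypot(Q[:,0]-p[0],Q[:,1]-p[1])-r
        s=least_squares(f,[x,y],loss='soft_l1');print(k,n,len(Q),s.x.round(1),np.abs(f(s.x)).mean().round(2))
    fit('neck 555,318.9',555,319,12,118,154,22);fit('millhead 636,318.4',636,318,19,116,143,30);fit('millfoot',636,318,22,18,42,28)
    fit('body',555,319,23.5,20,90,30)
    fit('salt',548,32,25,14,47,31)
    Q=P[(np.hypot(P[:,0]-548,P[:,1]-32)<30)&(P[:,2]>46)&(P[:,2]<58)];print('lid',Q.mean(0).round(1),np.percentile(Q,[2,98],axis=0).round(1).tolist(),np.median(Q[:,2]))
    Q=P[(np.hypot(P[:,0]-528,P[:,1]-31)<160)&(P[:,2]>15.5)&(P[:,2]<24)];print('tray',cv2.minAreaRect(Q[:,:2].astype(np.float32)))
    Q=P[(np.hypot(P[:,0]-475,P[:,1]-318)<40)&(P[:,2]>130)&(P[:,2]<138)]
    if len(Q)>20: print('can',cv2.minAreaRect(Q[:,:2].astype(np.float32)))
E
```

```text
top neck 555,318.9 56 [554.9 320.4] 0.6
top millhead 636,318.4 60 [636.4 320. ] 0.45
top millfoot 55 [636.5 319.9] 0.73
top body 151 [554.9 320.7] 0.49
top salt 46 [547.8  33. ] 2.11
lid [547.3  32.6  50.8] [[525.3, 10.9, 46.8], [569.2, 54.2, 57.3]] 50.664697841077725
tray ((527.96533203125, 30.958351135253906), (180.72616577148438, 226.48878479003906), 6.977406978607178)
can ((475.5963439941406, 319.09234619140625), (45.77362060546875, 45.525508880615234), 6.4769768714904785)
side neck 555,318.9 105 [555.9 317.3] 1.14
side millhead 636,318.4 102 [636.6 318.1] 1.52
side millfoot 104 [635.7 318.3] 1.45
side body 348 [556.2 317.1] 1.33
side salt 225 [548.3  30.9] 1.02
lid [545.5  26.4  50. ] [[523.9, 5.7, 46.4], [569.1, 51.1, 56.4]] 49.77668822782305
tray ((529.5380249023438, 29.281723022460938), (184.81346130371094, 230.3136749267578), 6.821313381195068)
can ((475.6570129394531, 315.23388671875), (46.67294692993164, 48.12975311279297), 8.936707496643066)
```

```bash
python3 to.py 548,31.8,160; python3 -m crank '[{"xyz":[-12, -8, 0]}, {"xyz":[-24, -17, 8]}, {"xyz":[-24, -17, 8]}, {"xyz":[-24, -17, 8]}, {"xyz":[-24, -17, 8]}, {"xyz":[-24, -17, 8]}, {"xyz":[-24, -17, 8]}, {"xyz":[-24, -10, 8]}]' |tail -1;  python3 -m crank '[{"xyz":[-5, 0, 0]}, {}, {}, {}]' |tail -1; python3 to.py 548,31.8,160 548,31.8,16
```

```text
pos [369.7 144.1 219.5] yaw_y 96.74 z [ 0.e+00  1.e-04 -1.e+00] t 21.28 gap 77.9 F [ 0.   0.8 -0.9]
548,31.8,160 -> [-163.9 -132.5   59.5]
grip_force: 0.0
grip_force: 0.0
pos [567.5  48.  163.7] yaw_y 96.88 z [-3.e-04  0.e+00 -1.e+00] t 22.28 gap 78.3 F [-0.9 -0.1 -0.4]
548,31.8,160 -> [ 21.3 -13.8   3.7]
548,31.8,16 -> [ 21.3 -13.8 147.7]
```

```bash
python3 -m crank '[{"xyz":[15, -8, 0]}, {"xyz":[6, -6, 10]}, {"xyz":[0, 0, 25]}, {"xyz":[0, 0, 30]}, {"xyz":[0, 0, 20]}, {}, {}]' |tail -1; python3 to.py 548,31.8,16; python3 - <<'E'
from cell import robot
from h import *
c=robot.camera("side");u,v=pix(c,[548,32,40]).astype(int)
cv2.imwrite("pics/c7.png",cv2.resize(c["frame"][v-60:v+40,u-50:u+50],(450,450),interpolation=2))
E
```

```text
grip_force: 0.0
pos [548.1  31.4  79.2] yaw_y 96.87 z [-7.e-04 -0.e+00 -1.e+00] t 22.87 gap 78.5 F [ 1.1 -0.3  0.8]
548,31.8,16 -> [ 0.   0.4 63.2]
```

View pics/c7.png

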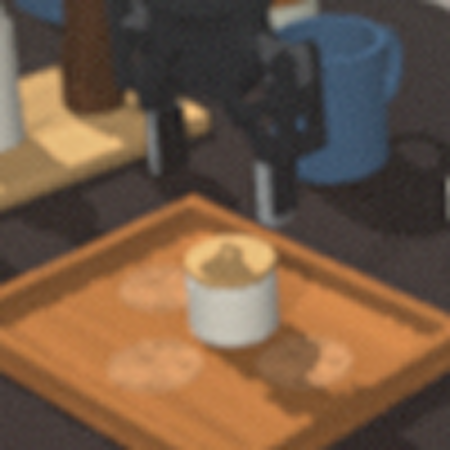

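The fingers are symmetric above the salt cellar, whose lid is at (230,262). Descending and gripping.

```bash
python3 -m crank '[{"xyz":[0, 0.4, 10]}, {"xyz":[0, 0, 20]}, {"xyz":[0, 0, 20]}, {"xyz":[0, 0, 9]}, {"xyz":[0, 0, 3]}, {}, {}]' |tail -1; python3 to.py 548,31.8,16; python3 -m crank '[{}, {}, {}, {}, {}, {}]' 0|tail -2; python3 to.py
```

```text
grip_force: 0.0
pos [549.2  31.3  17.9] yaw_y 96.83 z [ 1.3e-03 -2.0e-04 -1.0e+00] t 23.5 gap 78.0 F [ 0.7  0.7 -0.3]
548,31.8,16 -> [1.1 0.6 1.9]
finger_gap: 48.7
grip_force: 61.2
pos [549.1  31.3  18. ] yaw_y 96.83 z [ 1.4e-03 -2.0e-04 -1.0e+00] t 24.0 gap 48.7 F [-2.8  0.5 10.5]
```

```bash
python3 -m crank '[{"xyz":[0, 0, -8]}, {"xyz":[0, 0, -20]}, {"xyz":[0, 0, -30]}, {"xyz":[0, 0, -12]}, {}]'|tail -1; python3 to.py 544.4,-330.5,90
```

```text
grip_force: 62.3
pos [550.2  31.3  90.2] yaw_y 96.83 z [ 5.2e-03 -5.0e-04 -1.0e+00] t 24.42 gap 48.7 F [ 0.7  0.2 -0.9]
544.4,-330.5,90 -> [  48.8 -358.5    0.4]
```

```bash
python3 -m crank '[{"xyz":[2, -15, 0]}, {"xyz":[4, -30, 0]}, {"xyz":[4, -30, 0]}, {"xyz":[4, -30, 0]}, {"xyz":[4, -30, 0]}, {"xyz":[4, -30, 0]}, {"xyz":[4, -30, 0]}, {"xyz":[4, -30, 0]}]' |tail -1;  python3 -m crank '[{"xyz":[4, -30, 0]}, {"xyz":[4, -30, 0]}, {"xyz":[4, -30, 0]}, {"xyz":[4, -30, 0]}, {"xyz":[2, -13, 0]}, {}, {}, {}]' |tail -1; python3 to.py 544.4,-330.5,90
```

```text
grip_force: 62.4
grip_force: 62.5
pos [ 543.4 -328.8   86.1] yaw_y 96.84 z [-8.e-04  8.e-04 -1.e+00] t 25.75 gap 48.6 F [ 0.2 -0.6 -1.2]
544.4,-330.5,90 -> [-0.8 -1.8 -3.9]
```

```bash
python3 -m crank '[{"xyz":[-0.8, -1.8, 8]}, {"xyz":[0, 0, 20]}, {"xyz":[0, 0, 18]}, {"xyz":[0, 0, 5]}, {}, {}]' |tail -1; python3 to.py 544.4,-330.5,20; python3 - <<'E'
from cell import robot
from h import *
from scipy.optimize import least_squares
ims=[]
for n in("side","top"):
    c=robot.camera(n);u,v=pix(c,[544,-330,20]).astype(int);W=cloud(c);P=W.reshape(-1,3);P=P[~np.isnan(P[:,0])]
    ims.append(cv2.resize(c["frame"][v-60:v+50,u-55:u+55],(390,390),interpolation=2))
    col=c["frame"].reshape(-1,3)[~np.isnan(W.reshape(-1,3)[:,0])].astype(int)
    m=(np.hypot(P[:,0]-544,P[:,1]+330)<30)&(P[:,2]>30)&(P[:,2]<55)&(col.min(1)>80)
    Q=P[m];f=lambda p:np.hypot(Q[:,0]-p[0],Q[:,1]-p[1])-25
    if len(Q)>10: s=least_squares(f,[544,-330],loss='soft_l1');print(n,'salt',len(Q),s.x.round(1),np.abs(f(s.x)).mean())
    # trivet: circle boundary from visible points
    Q=P[(np.hypot(P[:,0]-544,P[:,1]+331)<66)&(P[:,2]>6)&(P[:,2]<13)];
    hull=cv2.convexHull(Q[:,:2].astype(np.float32))[:,0];g=lambda p:np.hypot(hull[:,0]-p[0],hull[:,1]-p[1])-55
    s=least_squares(g,[544,-330],loss='soft_l1');print(n,'trivet',s.x.round(1),circ(hull))
for n in("top","side"):
    for i in("0","3"):
        c=np.load(n+i+".npz");P=cloud(c).reshape(-1,3);Q=P[(np.hypot(P[:,0]-544,P[:,1]+331)<66)&(P[:,2]>6)&(P[:,2]<13)]
        hull=cv2.convexHull(Q[:,:2].astype(np.float32))[:,0];print(n,i,circ(hull))
cv2.imwrite("pics/c8.png",cv2.hconcat(ims))
E
```

```text
grip_force: 62.5
pos [ 544.8 -331.1   36.2] yaw_y 96.87 z [ 0.e+00 -1.e-04 -1.e+00] t 26.25 gap 48.5 F [-0.3 -1.  -2.4]
544.4,-330.5,20 -> [ 0.3  0.7 16.2]
side salt 244 [ 544.8 -330.6] 0.9051543382198648
side trivet [ 545.8 -331.9] (np.float64(546.0290183451654), np.float64(-331.8022528589057), np.float64(55.385154647931905))
top salt 23 [ 543.4 -329.5] 0.4699704575466066
top trivet [ 544.6 -328.5] (np.float64(544.9406278619168), np.float64(-328.58730333329106), np.float64(54.65582025315015))
top 0 (np.float64(544.9347003207871), np.float64(-328.7373922121908), np.float64(55.16282531131048))
top 3 (np.float64(546.0645316810201), np.float64(-329.56994033839686), np.float64(56.05415406848261))
side 0 (np.float64(545.8198549191299), np.float64(-331.810040237885), np.float64(55.57323272767414))
side 3 (np.float64(546.169982719961), np.float64(-331.9353008486904), np.float64(55.61440484158353))
```

View pics/c8.png

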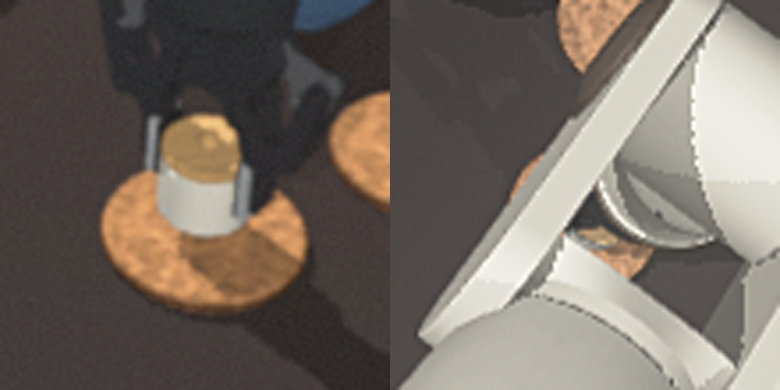

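The salt cellar is held level above the trivet and within about 1 mm of its centre, going by the side view. I'll shift 1 mm and lower it.

```bash
python3 -m crank '[{"xyz":[-1, 0, 6]}, {"xyz":[0, 0, 6]}, {"xyz":[0, 0, 1]}, {}, {}]' |tail -1; python3 to.py 545.9,-331.1,20;python3 -m crank '[{"xyz":[0, 0, 2]}, {}, {}]' |tail -1; python3 to.py 545.9,-331.1,20;python3 -m crank '[{"xyz":[0, 0, 1]}, {}, {}]' |tail -1; python3 to.py 545.9,-331.1,20
```

```text
grip_force: 62.5
pos [ 545.5 -331.4   22.8] yaw_y 96.83 z [-2.e-04  0.e+00 -1.e+00] t 26.77 gap 48.5 F [-0.6 -0.4 -1.3]
545.9,-331.1,20 -> [-0.5  0.2  2.8]
grip_force: 62.5
pos [ 545.5 -331.4   20.8] yaw_y 96.83 z [-1.e-04 -1.e-04 -1.e+00] t 27.02 gap 48.5 F [ 0.8  0.2 -1.9]
545.9,-331.1,20 -> [-0.4  0.3  0.8]
grip_force: 62.7
pos [ 545.6 -331.5   20. ] yaw_y 96.83 z [ 1.e-04 -3.e-04 -1.e+00] t 27.27 gap 48.5 F [-0.6  0.8  0.7]
545.9,-331.1,20 -> [-0.4  0.4 -0. ]
```

```bash
python3 -m crank '[{"xyz":[0, 0, 0.5]}, {}, {}, {}, {}]' 78|tail -2; python3 -m crank '[{"xyz":[0, 0, -8]}, {"xyz":[0, 0, -25]}, {"xyz":[0, 0, -36]}, {"xyz":[0, 0, -36]}, {"xyz":[0, 0, -36]}, {"xyz":[0, 0, -36]}, {"xyz":[0, 0, -36]}, {}]' |tail -1; python3 to.py 555,318.9,235; python3 - <<'E'
from cell import robot
from h import *
c=robot.camera("side");u,v=pix(c,[545,-331,30]).astype(int)
cv2.imwrite("pics/c9.png",cv2.resize(c["frame"][v-45:v+45,u-45:u+45],(360,360),interpolation=2))
E
```

```text
finger_gap: 78.0
grip_force: 0.0
grip_force: 0.0
pos [ 546.8 -332.3  241. ] yaw_y 96.83 z [ 0.0082 -0.0066 -0.9999] t 28.35 gap 78.3 F [ 0.5 -0.1  1.5]
555,318.9,235 -> [-85.6 645.7   1.8]
```

View pics/c9.png

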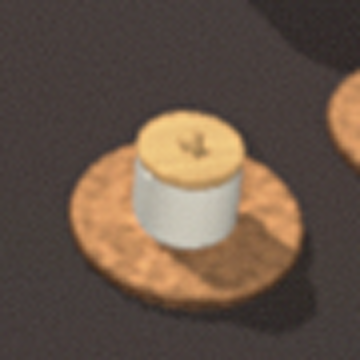

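The salt cellar stands centred on the trivet. Next, fetch the bottle.

```bash
python3 -m crank '[{"xyz":[-2, 18, 0]}, {"xyz":[-5, 34, 0]}, {"xyz":[-5, 36, 0]}, {"xyz":[-5, 36, 0]}, {"xyz":[-5, 36, 0]}, {"xyz":[-5, 36, 0]}, {"xyz":[-5, 36, 0]}, {"xyz":[-5, 36, 0]}]' 66|tail -1;  python3 -m crank '[{"xyz":[-5, 36, 0]}, {"xyz":[-5, 36, 0]}, {"xyz":[-5, 36, 0]}, {"xyz":[-5, 36, 0]}, {"xyz":[-5, 36, 0]}, {"xyz":[-5, 36, 0]}, {"xyz":[-5, 36, 0]}, {"xyz":[-5, 36, 0]}]' |tail -1; python3 to.py 555,318.9,235;python3 -m crank '[{"xyz":[-4, 30, 0]}, {"xyz":[-4, 30, 0]}, {}, {}, {}]' |tail -1; python3 to.py 555,318.9,235
```

```text
grip_force: 0.0
grip_force: 0.0
pos [554.6 231.9 231.3] yaw_y 96.84 z [-1.5e-03 -4.0e-04 -1.0e+00] t 29.73 gap 66.0 F [1.2 0.3 0.8]
555,318.9,235 -> [-10.7  86.3  -3.7]
grip_force: 0.0
pos [556.1 290.2 231.5] yaw_y 96.86 z [-1.3e-03 -8.0e-04 -1.0e+00] t 30.15 gap 65.9 F [0.2 0.3 0.8]
555,318.9,235 -> [-2.4 28.6 -3.6]
```

```bash
python3 -m crank '[{"xyz":[-1, 14, 0]}, {"xyz":[-1, 15, 0]}, {}, {}]' |tail -1; python3 to.py 555,318.9,119.3;python3 -m crank '[{"xyz":[0, 0, 10]}, {"xyz":[0, 0, 25]}, {"xyz":[0, 0, 30]}, {"xyz":[0, 0, 25]}, {"xyz":[0, 0, 14]}, {"xyz":[0, 0, 4]}, {}, {}]' |tail -1; python3 to.py 555,318.9,119.3
```

```text
grip_force: 0.0
pos [555.  320.  232.1] yaw_y 96.87 z [-2.e-04 -1.e-04 -1.e+00] t 30.48 gap 66.1 F [-0.6 -0.3  0.2]
555,318.9,119.3 -> [ 1.000e-01 -1.100e+00  1.128e+02]
grip_force: 0.0
pos [555.5 319.3 125. ] yaw_y 96.81 z [ 8.e-04  2.e-04 -1.e+00] t 31.15 gap 66.0 F [-0.1  0.4  1. ]
555,318.9,119.3 -> [ 0.6 -0.3  5.7]
```

```bash
python3 -m crank '[{"xyz":[0, -0.3, 4]}, {"xyz":[0, 0, 1.5]}, {}, {}]' |tail -1; python3 to.py 555,318.9,119.3;python3 -m crank '[{}, {}, {}, {}, {}, {}, {}, {}]' 0 |tail -2; python3 to.py;python3 -m crank '[{"xyz":[0, 0, -8]}, {"xyz":[0, 0, -20]}, {"xyz":[0, 0, -30]}, {"xyz":[0, 0, -12]}, {}, {}]' |tail -1; python3 to.py 539,90,190
```

```text
grip_force: 0.0
pos [555.3 319.1 119.1] yaw_y 96.83 z [ 4.e-04  1.e-04 -1.e+00] t 31.48 gap 66.2 F [ 0.6 -0.  -0.1]
555,318.9,119.3 -> [ 0.4 -0.2 -0.2]
finger_gap: 22.5
grip_force: 59.2
pos [555.4 319.  119. ] yaw_y 96.83 z [ 4.e-04 -1.e-04 -1.e+00] t 32.15 gap 22.5 F [-1.3 -2.8  6.1]
grip_force: 59.2
pos [555.2 319.2 188.3] yaw_y 96.84 z [ 1.e-04  1.e-04 -1.e+00] t 32.65 gap 22.7 F [ 0.5 -0.7 -4.7]
539,90,190 -> [  43.3 -225.6   -1.7]
```

```bash
python3 -m crank '[{"xyz":[3, -14, 0]}, {"xyz":[5.5, -30, 0]}, {"xyz":[5.5, -30, 0]}, {"xyz":[5.5, -30, 0]}, {"xyz":[5.5, -30, 0]}, {"xyz":[5.5, -30, 0]}, {"xyz":[5.5, -30, 0]}, {"xyz":[5.5, -28, 0]}]' | tail -1;python3 -m crank '[{"xyz":[2, -3, 0]}, {}, {}, {}]'|tail -1; python3 to.py 539.2,90,113
```

```text
grip_force: 59.5
grip_force: 59.9
pos [538.5  91.1 188. ] yaw_y 96.86 z [-1.2e-03  1.0e-04 -1.0e+00] t 33.65 gap 22.5 F [ 0.1  0.  -4.4]
539.2,90,113 -> [-0.6 -1.2 75. ]
```

```bash
python3 -m crank '[{"xyz":[0, -0.5, 8]}, {"xyz":[0, 0, 20]}, {"xyz":[0, 0, 25]}, {"xyz":[0, 0, 12]}, {"xyz":[0, 0, 4]}, {}, {}]' | tail -1; python3 to.py 539.2,90,113
```

```text
grip_force: 59.8
pos [539.2  90.3 120.5] yaw_y 96.85 z [ 6.e-04 -0.e+00 -1.e+00] t 34.23 gap 22.7 F [ 0.4 -0.3 -2.2]
539.2,90,113 -> [ 0.1 -0.3  7.5]
```

```bash
python3 -m crank '[{"xyz":[0, 0, 4]}, {"xyz":[0, 0, 1]}, {}, {}]'|tail -1; python3 to.py 539.2,90,113;  python3 -m crank '[{"xyz":[0, 0, 1.5]}, {}, {}]'|tail -1; python3 to.py 539.2,90,113; python3 -m crank '[{"xyz":[0, 0, 1]}, {}, {}]'|tail -1; python3 to.py 539.2,90,113
```

```text
grip_force: 59.9
pos [539.   90.  115.1] yaw_y 96.83 z [ 4.e-04 -1.e-04 -1.e+00] t 34.57 gap 22.8 F [ 0.3 -0.4 -3.3]
539.2,90,113 -> [-0.2 -0.   2.1]
grip_force: 59.9
pos [538.8  90.  113.3] yaw_y 96.83 z [-1.e-04 -1.e-04 -1.e+00] t 34.82 gap 22.6 F [ 0.7  0.4 -4.1]
539.2,90,113 -> [-0.4 -0.   0.3]
grip_force: 60.8
pos [539.2  90.  113. ] yaw_y 96.83 z [ 1.1e-03 -1.0e-04 -1.0e+00] t 35.07 gap 22.7 F [-1.5 -2.1  5.6]
539.2,90,113 -> [-0.  0. -0.]
```

Released exactly at the start pose. Next the mill, at (635.9, 318.4) on the board.

```bash
python3 -m crank '[{}, {}, {}, {}]' 66|tail -2; python3 -m crank '[{"xyz":[0, 0, -10]}, {"xyz":[0, 0, -30]}, {"xyz":[0, 0, -36]}, {"xyz":[0, 0, -30]}, {"xyz":[0, 0, -10]}, {}]' |tail -1; python3 to.py 635.9,318.4,230; python3 -m crank '[{"xyz":[-6, 12, 0]}, {"xyz":[-14, 25, 0]}, {"xyz":[-14, 25, 0]}, {"xyz":[-14, 25, 0]}, {"xyz":[-14, 25, 0]}, {"xyz":[-14, 25, 0]}, {"xyz":[-14, 25, 0]}, {"xyz":[-14, 25, 0]}]'|tail -1; python3 -m crank '[{"xyz":[-14, 25, 0]}, {"xyz":[-7, 14, 0]}, {}, {}, {}]'|tail -1;python3 to.py 635.9,318.4,230
```

```text
finger_gap: 65.8
grip_force: 0.0
grip_force: 0.0
pos [539.8  90.1 231.9] yaw_y 96.83 z [ 0.005  0.    -1.   ] t 35.9 gap 66.1 F [ 0.4 -0.3 -0.2]
635.9,318.4,230 -> [-122.6  215.3    2.4]
grip_force: 0.0
grip_force: 0.0
pos [635.7 329.2 227. ] yaw_y 96.84 z [-1.7e-03 -9.0e-04 -1.0e+00] t 36.98 gap 66.0 F [-0.4  0.3 -0. ]
635.9,318.4,230 -> [  1.1 -10.8  -3. ]
```

```bash
python3 -m crank '[{"xyz":[1, -10, 0]}, {"xyz":[0, -1.5, 10]}, {"xyz":[0, 0, 25]}, {"xyz":[0, 0, 30]}, {"xyz":[0, 0, 25]}, {"xyz":[0, 0, 14]}, {}, {}]' |tail -1; python3 to.py 635.9,318.4,111.5
```

```text
grip_force: 0.0
pos [636.2 316.8 123.9] yaw_y 96.78 z [-1.e-03 -5.e-04 -1.e+00] t 37.65 gap 66.1 F [ 0.4 -1.5  0.3]
635.9,318.4,111.5 -> [ 0.1  1.6 12.4]
```

```bash
python3 -m crank '[{"xyz":[0, 1.5, 8]}, {"xyz":[0, 0, 4]}, {}, {}]' |tail -1; python3 to.py 635.9,318.4,111.5;python3 -m crank '[{}, {}, {}, {}, {}, {}, {}]' 0 |tail -2; python3 to.py;python3 -m crank '[{"xyz":[0, 0, -8]}, {"xyz":[0, 0, -20]}, {"xyz":[0, 0, -30]}, {"xyz":[0, 0, -30]}, {"xyz":[0, 0, -8]}, {}, {}]' |tail -1; python3 to.py 551.8,-24.3,200
```

```text
grip_force: 0.0
pos [636.3 319.2 112.5] yaw_y 96.83 z [ 2.e-04 -0.e+00 -1.e+00] t 37.98 gap 66.1 F [ 0.1 -0.3 -0.3]
635.9,318.4,111.5 -> [ 0.5 -0.8  1. ]
finger_gap: 36.7
grip_force: 60.7
pos [636.6 319.2 112.9] yaw_y 96.83 z [ 9.e-04  0.e+00 -1.e+00] t 38.57 gap 36.7 F [ 0.1 -1.7  5.2]
grip_force: 60.4
pos [636.1 319.2 207.6] yaw_y 96.83 z [-5.e-04 -1.e-04 -1.e+00] t 39.15 gap 36.5 F [ 0.5  0.2 -2.5]
551.8,-24.3,200 -> [ 124.6 -331.1    7.7]
```

```bash
python3 -m crank '[{"xyz":[0, 0, -15]}, {"xyz":[0, 0, -30]}, {"xyz":[0, 0, -20]}, {}]' |tail -1; python3 -m crank '[{"xyz":[5, -14, 0]}, {"xyz":[10, -27, 0]}, {"xyz":[10, -27, 0]}, {"xyz":[10, -27, 0]}, {"xyz":[10, -27, 0]}, {"xyz":[10, -27, 0]}, {"xyz":[10, -27, 0]}, {"xyz":[10, -27, 0]}]' |tail -1;  python3 -m crank '[{"xyz":[10, -27, 0]}, {"xyz":[10, -27, 0]}, {"xyz":[10, -27, 0]}, {"xyz":[10, -27, 0]}, {"xyz":[9, -20, 0]}, {}, {}, {}]' |tail -1; python3 to.py 552.4,-24.3,106.9
```

```text
grip_force: 60.7
grip_force: 60.6
grip_force: 60.9
pos [552.3 -23.8 271.8] yaw_y 96.82 z [-1.9e-03  6.0e-04 -1.0e+00] t 40.82 gap 36.7 F [-0.  -0.3 -2.6]
552.4,-24.3,106.9 -> [ -0.3  -0.6 164.9]
```

```bash
python3 -m crank '[{"xyz":[0, 0, 10]}, {"xyz":[0, 0, 28]}, {"xyz":[0, 0, 32]}, {"xyz":[0, 0, 32]}, {"xyz":[0, 0, 30]}, {"xyz":[0, 0, 20]}, {}, {}]' | tail -1; python3 to.py 552.4,-24.3,106.9
```

```text
grip_force: 60.8
pos [552.  -23.4 120.3] yaw_y 96.89 z [-2.4e-03  4.0e-04 -1.0e+00] t 41.48 gap 36.1 F [-0.7  0.4 -2. ]
552.4,-24.3,106.9 -> [-0.3 -0.9 13.4]
```

```bash
python3 -m crank '[{"xyz":[0, -0.8, 6]}, {"xyz":[0, 0, 3]}, {}, {}]' | tail -1; python3 to.py 552.4,-24.3,106.9; python3 -m crank '[{"xyz":[0, 0, 2]}, {}, {}]' | tail -1; python3 to.py 552.4,-24.3,106.9
```

```text
grip_force: 60.8
pos [552.9 -25.  112.9] yaw_y 96.83 z [ 8.e-04 -3.e-04 -1.e+00] t 41.82 gap 36.7 F [ 1.  -0.1 -1.9]
552.4,-24.3,106.9 -> [0.4 0.7 6. ]
grip_force: 60.9
pos [552.7 -25.  110.4] yaw_y 96.83 z [ 2.e-04 -1.e-04 -1.e+00] t 42.07 gap 36.2 F [-1.  -0.3 -1.9]
552.4,-24.3,106.9 -> [0.2 0.7 3.5]
```

```bash
python3 -m crank '[{"xyz":[0.2, 0.7, 2]}, {}, {}]' | tail -1; python3 to.py 552.4,-24.3,106.9; python3 -m crank '[{"xyz":[0, 0, 1.5]}, {}, {}]' | tail -1; python3 to.py 552.4,-24.3,106.9; python3 -m crank '[{"xyz":[0, 0, 1]}, {}, {}]' | tail -1; python3 to.py 552.4,-24.3,106.9
```

```text
grip_force: 60.8
pos [552.3 -24.3 108.2] yaw_y 96.83 z [-2.e-04 -1.e-04 -1.e+00] t 42.32 gap 36.2 F [ 0.1  0.5 -2.7]
552.4,-24.3,106.9 -> [-0.1 -0.   1.3]
grip_force: 61.1
pos [552.5 -24.3 107. ] yaw_y 96.83 z [ 3.e-04 -2.e-04 -1.e+00] t 42.57 gap 36.5 F [ 0.3 -0.3  0.9]
552.4,-24.3,106.9 -> [0.1 0.1 0.1]
grip_force: 62.1
pos [552.9 -24.4 106.8] yaw_y 96.83 z [ 1.6e-03 -4.0e-04 -1.0e+00] t 42.82 gap 36.4 F [-2.6 -1.7 11.9]
552.4,-24.3,106.9 -> [ 0.4  0.1 -0.1]
```

Mill down. Next the canister, at (475.2, 318.4) with TCP z 104.9.

```bash
python3 -m crank '[{"xyz":[0, 0, -0.5]}, {}, {}, {}]' 72|tail -2; python3 -m crank '[{"xyz":[0, 0, -10]}, {"xyz":[0, 0, -30]}, {"xyz":[0, 0, -36]}, {"xyz":[0, 0, -30]}, {"xyz":[0, 0, -10]}, {}]' |tail -1; python3 to.py 475.2,318.4,225; python3 -m crank '[{"xyz":[1, 14, 0]}, {"xyz":[3, 29, 0]}, {"xyz":[3, 29, 0]}, {"xyz":[3, 29, 0]}, {"xyz":[3, 29, 0]}, {"xyz":[3, 29, 0]}, {"xyz":[3, 29, 0]}, {"xyz":[3, 29, 0]}]'|tail -1; python3 -m crank '[{"xyz":[3, 29, 0]}, {"xyz":[3, 29, 0]}, {"xyz":[3, 29, 0]}, {"xyz":[2, 29, 0]}, {"xyz":[1, 13, 0]}, {}, {}]'|tail -1;python3 to.py 475.2,318.4,225
```

```text
finger_gap: 72.0
grip_force: 0.0
grip_force: 0.0
pos [553.3 -24.4 225.9] yaw_y 96.84 z [ 0.0049 -0.001  -1.    ] t 43.65 gap 72.3 F [-0.5 -0.7 -0.6]
475.2,318.4,225 -> [3.670e+01 3.497e+02 2.000e-01]
grip_force: 0.0
grip_force: 0.0
pos [476.7 315.5 221.1] yaw_y 96.92 z [-0.0017 -0.0011 -1.    ] t 44.9 gap 72.0 F [ 0.5 -1.   0.6]
475.2,318.4,225 -> [ 1.1  3.  -3.9]
```

```bash
python3 -m crank '[{"xyz":[1, 2, 10], "rz":0.0015}, {"xyz":[0, 0, 25]}, {"xyz":[0, 0, 30]}, {"xyz":[0, 0, 25]}, {"xyz":[0, 0, 14]}, {}, {}, {}]' |tail -1; python3 to.py 475.2,318.4,104.9
```

```text
grip_force: 0.0
pos [476.8 316.7 119.3] yaw_y 96.7 z [ 1.1e-03  4.0e-04 -1.0e+00] t 45.57 gap 71.8 F [0.1 0.3 0.6]
475.2,318.4,104.9 -> [ 1.4  1.8 14.4]
```

```bash
python3 -m crank '[{"xyz":[1.2, 1.7, 8], "rz":-0.002}, {"xyz":[0, 0, 5.5]}, {}, {}, {}]' |tail -1; python3 to.py 475.2,318.4,104.9; python3 -m crank '[{}, {}, {}, {}, {}, {}, {}]' 0|tail -2; python3 to.py; python3 -m crank '[{"xyz":[0, 0, -8]}, {"xyz":[0, 0, -20]}, {"xyz":[0, 0, -30]}, {"xyz":[0, 0, -12]}, {}, {}]'|tail -1;python3 to.py 490.8,22.9,170
```

```text
grip_force: 0.0
pos [474.9 318.7 105. ] yaw_y 96.86 z [ 2.e-04  0.e+00 -1.e+00] t 45.98 gap 71.9 F [-0.2 -0.2  0.8]
475.2,318.4,104.9 -> [-0.3 -0.3  0.1]
finger_gap: 44.8
grip_force: 62.3
pos [475.1 318.7 105.3] yaw_y 96.86 z [ 8.e-04  2.e-04 -1.e+00] t 46.57 gap 44.8 F [ 0.2 -0.5  5.7]
grip_force: 62.3
pos [474.8 318.6 174.4] yaw_y 96.86 z [ 3.e-04  1.e-04 -1.e+00] t 47.07 gap 45.1 F [-1.1 -0.1 -3.7]
490.8,22.9,170 -> [  19.4 -295.5    4.4]
```

```bash
python3 -m crank '[{"xyz":[0, 0, -15]}, {"xyz":[0, 0, -30]}, {"xyz":[0, 0, -30]}, {"xyz":[0, 0, -12]}, {}]'|tail -1; python3 -m crank '[{"xyz":[1, -14, 0]}, {"xyz":[2, -29, 0]}, {"xyz":[2, -29, 0]}, {"xyz":[2, -29, 0]}, {"xyz":[2, -29, 0]}, {"xyz":[2, -29, 0]}, {"xyz":[2, -29, 0]}, {"xyz":[2, -29, 0]}]' |tail -1;  python3 -m crank '[{"xyz":[2, -29, 0]}, {"xyz":[2, -29, 0]}, {"xyz":[1, -20, 0]}, {}, {}, {}]' |tail -1; python3 to.py 490.6,22.9,99.3
```

```text
grip_force: 62.4
grip_force: 62.3
grip_force: 62.7
pos [489.7  23.4 260. ] yaw_y 96.83 z [-2.4e-03  4.0e-04 -1.0e+00] t 48.65 gap 45.1 F [-0.2  0.3 -2.6]
490.6,22.9,99.3 -> [ -1.3  -0.7 160.7]
```

```bash
python3 -m crank '[{"xyz":[0, 0, 10]}, {"xyz":[0, 0, 28]}, {"xyz":[0, 0, 32]}, {"xyz":[0, 0, 32]}, {"xyz":[0, 0, 28]}, {"xyz":[0, 0, 12]}, {}, {}]' | tail -1; python3 to.py 490.6,22.9,99.3; python3 -m crank '[{"xyz":[0, 0, 3]}, {}, {}]' | tail -1; python3 to.py 490.6,22.9,99.3
```

```text
grip_force: 62.5
pos [489.7  24.  119.1] yaw_y 96.92 z [-1.5e-03  1.0e-04 -1.0e+00] t 49.32 gap 45.1 F [-0.4  0.4 -2.6]
490.6,22.9,99.3 -> [-0.8 -1.2 19.8]
grip_force: 62.6
pos [490.5  23.4 117.5] yaw_y 96.87 z [ 1.2e-03 -2.0e-04 -1.0e+00] t 49.57 gap 44.9 F [ 0.1  1.5 -3.4]
490.6,22.9,99.3 -> [ 0.  -0.5 18.2]
```

```bash
python3 -m crank '[{"xyz":[0, -0.5, 7]}, {"xyz":[0, 0, 5]}, {}, {}, {}]' | tail -1; python3 to.py 490.6,22.9,99.3; python3 -m crank '[{"xyz":[0, 0, 3]}, {}, {}]' | tail -1; python3 to.py 490.6,22.9,99.3
```

```text
grip_force: 62.7
pos [490.3  22.8 104.8] yaw_y 96.86 z [-1.e-04 -1.e-04 -1.e+00] t 49.98 gap 45.2 F [-0.2  0.1 -2.7]
490.6,22.9,99.3 -> [-0.3  0.   5.5]
grip_force: 62.7
pos [490.2  22.9 101.7] yaw_y 96.86 z [-3.e-04 -1.e-04 -1.e+00] t 50.23 gap 45.2 F [ 0.3 -0.5 -2.5]
490.6,22.9,99.3 -> [-0.4 -0.   2.4]
```

```bash
python3 -m crank '[{"xyz":[-0.3, 0, 1.5]}, {}, {}]' | tail -1; python3 to.py 490.6,22.9,99.3; python3 -m crank '[{"xyz":[0, 0, 1]}, {}, {}]' | tail -1; python3 to.py 490.6,22.9,99.3; python3 -m crank '[{"xyz":[0, 0, 0.7]}, {}, {}]' | tail -1; python3 to.py
```

```text
grip_force: 62.7
pos [490.5  22.9 100.2] yaw_y 96.86 z [-2.e-04 -1.e-04 -1.e+00] t 50.48 gap 45.4 F [ 0.2  0.1 -3.3]
490.6,22.9,99.3 -> [-0.1  0.   0.9]
grip_force: 62.8
pos [490.5  22.9  99.3] yaw_y 96.86 z [-0.e+00 -1.e-04 -1.e+00] t 50.73 gap 45.1 F [ 0.   0.2 -2.6]
490.6,22.9,99.3 -> [-0.1  0.  -0. ]
grip_force: 64.0
pos [490.8  22.8  99.3] yaw_y 96.86 z [ 8.e-04 -2.e-04 -1.e+00] t 50.98 gap 44.9 F [-3.  -1.4  6.6]
```

```bash
python3 -m crank '[{}, {}, {}, {}]' 72|tail -2; python3 -m crank '[{"xyz":[0, 0, -10]}, {"xyz":[0, 0, -30]}, {"xyz":[0, 0, -36]}, {"xyz":[0, 0, -36]}, {"xyz":[0, 0, -20]}, {}]' |tail -1; python3 -m crank '[{"xyz":[10, 15, 0]}, {"xyz":[15, 30, 0]}, {"xyz":[15, 30, 0]}, {"xyz":[15, 30, 0]}, {"xyz":[15, 30, 0]}, {"xyz":[15, 30, 0]}, {"xyz":[15, 30, 0]}, {"xyz":[10, 15, 0]}]'|tail -1; python3 -m crank '[{}, {}, {}]'|tail -1;  python3 to.py; python3 - <<'E'
from cell import robot
from h import *
from scipy.optimize import least_squares
ims=[]
def an(c,k):
    P=cloud(c).reshape(-1,3);P=P[~np.isnan(P[:,0])]
    def fit(n,x,y,r,lo,hi,R):
        Q=P[(np.hypot(P[:,0]-x,P[:,1]-y)<R)&(P[:,2]>lo)&(P[:,2]<hi)]
        if len(Q)<8: return
        f=lambda p:np.hypot(Q[:,0]-p[0],Q[:,1]-p[1])-r
        s=least_squares(f,[x,y],loss='soft_l1');print(k,n,len(Q),s.x.round(1),np.abs(f(s.x)).mean().round(2))
    fit('millhead',552,-25,19,110,137,30);fit('millfoot',552,-25,22,14,36,28)
    fit('neck',538,89,12,112,148,22);fit('botbody',538,89,23.5,20,84,30)
    fit('salt trivet',545.5,-331,25,16,50,31)
    Q=P[(np.hypot(P[:,0]-490,P[:,1]-23)<38)&(P[:,2]>124)&(P[:,2]<133)]
    if len(Q)>20: print(k,'can',cv2.minAreaRect(Q[:,:2].astype(np.float32)))
    Q=P[(np.hypot(P[:,0]-702,P[:,1]+11)<40)&(P[:,2]>50)&(P[:,2]<65)];print('egg',Q.mean(0).round(1) if len(Q) else 0)
    Q=P[(np.hypot(P[:,0]-720,P[:,1]-185)<70)&(P[:,2]>75)&(P[:,2]<95)];print('mug',Q.mean(0).round(1) if len(Q) else 0)
for n in("top","side"):
    an(np.load(n+"0.npz"),n+" before");c=robot.camera(n);np.savez(n+"9.npz",**c);an(c,n+" after")
    ims.append(cv2.resize(c["frame"],(400,300),interpolation=3))
cv2.imwrite("pics/c10.png",cv2.hconcat(ims))
E
```

```text
finger_gap: 71.9
grip_force: 0.0
grip_force: 0.0
grip_force: 0.0
grip_force: 0.0
pos [356.4 218.  230.7] yaw_y 96.87 z [ 1.e-04 -3.e-04 -1.e+00] t 52.73 gap 71.9 F [ 0.5 -0.   0. ]
top before millhead 28 [551.4 -22.9] 0.3
top before millfoot 20 [551.5 -22.9] 0.24
top before neck 41 [538.4  90.6] 0.7
top before botbody 66 [538.3  91. ] 0.24
top before can ((490.2348937988281, 24.788375854492188), (45.86098098754883, 45.98623275756836), 6.289970874786377)
egg [699.9 -10.3  57.1]
mug [724.7 168.9  82.8]
top after millhead 24 [552.7 -23.8] 0.2
top after millfoot 21 [552.5 -23.4] 0.44
top after neck 34 [538.5  91.5] 0.62
top after botbody 64 [538.7  91.6] 0.24
top after salt trivet 100 [ 543.9 -330.2] 3.39
top after can ((491.61468505859375, 24.281219482421875), (45.76936340332031, 45.74300765991211), 6.317024230957031)
egg [699.9 -10.3  57.3]
mug [723.5 168.6  82.9]
side before millhead 166 [551.7 -24.5] 0.96
side before millfoot 146 [551.6 -24.9] 0.89
side before neck 134 [538.4  89.2] 1.03
side before can ((489.9794006347656, 22.18109130859375), (45.988582611083984, 48.72929763793945), 6.099274635314941)
egg [697.3 -16.4  55.9]
mug [720.7 165.   80.2]
side after millhead 176 [553.2 -25.6] 0.94
side after millfoot 138 [553.  -25.6] 0.94
side after neck 134 [538.7  89.5] 1.06
side after salt trivet 361 [ 546.  -331.4] 0.63
side after can ((491.1107177734375, 22.468313217163086), (47.73651123046875, 49.333648681640625), 6.272686004638672)
egg [697.4 -16.2  56.2]
mug [720.9 164.9  80.4]
```

View pics/c10.png

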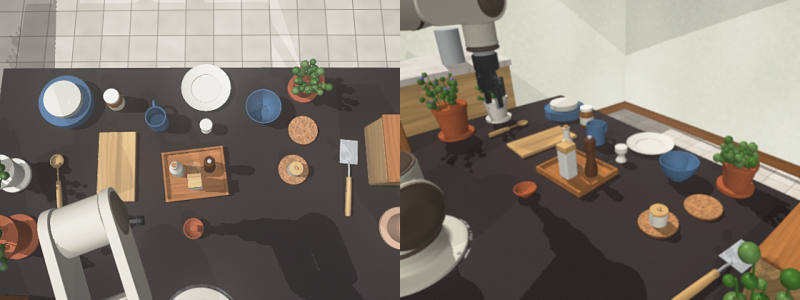

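All three are back upright on their rounds, within about 1.5 mm of where they started. The salt cellar is at (293,168) on the trivet, centred to under 1 mm, and the mug and egg cup have not moved. Handing in.

```bash
python3 -c "
from cell import robot
print(robot.sign_off())"
```

```text
the job is handed in; nothing more can be done
None
```

The job is handed in at about 53 s of the 147 s: the salt cellar stands in the middle of the nearest trivet, the mill, canister and bottle are back upright within about 2 mm of their starting places, and the mug and egg cup were left alone.

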